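Line up the crayon tubs by height on the shop's display riser

TASK

Line the four crayon tubs up by height on the wooden display riser, one standing upright in the middle of each round mark: the tallest on the mark next to the yellow sign, then each shorter one in turn, down to the shortest at the end away from the sign. Do not knock over any tub or the pen cup, and leave all four tubs standing free.

Things in the scene. Friction and masses are not known exactly. Their poses are not given: they have to be found in the camera images.
- tub_blue_center (a point): Centre (half-way up, on the axis) of the tallest tub: a loose closed tub, blue lid, brown card label with coloured crayons printed on it; a plain cylinder 48 mm in diameter all the way up and 114 mm tall, so its underside is 57 mm below this point. 0.1 to 0.25 kg. z along its axis, up. Starts upright on the counter before the riser.
- tub_red_center (a point): Centre (half-way up, on the axis) of the second tallest tub: a loose closed tub, red lid, white paper label with coloured crayons printed on it; a plain cylinder 48 mm in diameter all the way up and 96 mm tall, so its underside is 48 mm below this point. 0.1 to 0.25 kg. z along its axis, up. Starts upright on the counter before the riser.
- tub_green_center (a point): Centre (half-way up, on the axis) of the third tallest tub: a loose closed tub, green lid, grey label with coloured crayons printed on it; a plain cylinder 48 mm in diameter all the way up and 78 mm tall, so its underside is 39 mm below this point. 0.1 to 0.25 kg. z along its axis, up. Starts upright on the counter before the riser.
- tub_black_center (a point): Centre (half-way up, on the axis) of the shortest tub: a loose closed tub, black lid, yellow label with coloured crayons printed on it; a plain cylinder 48 mm in diameter all the way up and 60 mm tall, so its underside is 30 mm below this point. 0.1 to 0.25 kg. z along its axis, up. Starts upright on the counter before the riser.
- mark_a: Flat round mark, white with black rim, 58 mm across, number 1 of four alike from the robot's left (+y), 75 to 95 mm apart in a straight row along the middle of the riser: a fixed light wooden board 480 mm along the row, 100 mm across, 18 mm high, whose place and direction change. Origin: the mark's centre on the riser's top, 18 mm above the counter. z up.
- mark_b: Flat round mark, white with black rim, 58 mm across, number 2 of four alike from the robot's left (+y), 75 to 95 mm apart in a straight row along the middle of the riser: a fixed light wooden board 480 mm along the row, 100 mm across, 18 mm high, whose place and direction change. Origin: the mark's centre on the riser's top, 18 mm above the counter. z up.
- mark_c: Flat round mark, white with black rim, 58 mm across, number 3 of four alike from the robot's left (+y), 75 to 95 mm apart in a straight row along the middle of the riser: a fixed light wooden board 480 mm along the row, 100 mm across, 18 mm high, whose place and direction change. Origin: the mark's centre on the riser's top, 18 mm above the counter. z up.
- mark_d: Flat round mark, white with black rim, 58 mm across, number 4 of four alike from the robot's left (+y), 75 to 95 mm apart in a straight row along the middle of the riser: a fixed light wooden board 480 mm along the row, 100 mm across, 18 mm high, whose place and direction change. Origin: the mark's centre on the riser's top, 18 mm above the counter. z up.
- sign: Fixed yellow sign on the riser beyond one end of the row, 80 to 95 mm from the nearest mark's centre; which end changes. Yellow base 30 mm along the row, 36 mm across; a yellow disc 32 mm across on a thin post; 46 mm tall in all. At the other end is a grey block of the same footprint, 12 mm high. Origin: centre of its underside, on the riser's top.
- pencup: Bystander to one side of the riser: a loose dark steel pen cup, 72 mm in diameter, 80 mm tall, its coloured pens reaching 130 mm above the counter. Origin: centre of its underside. A red stapler (130 mm long, 42 mm high) stands on the riser's other side, a small eraser lies beyond the riser.

How it is judged:
At the end, for the whole second after the job is handed in: Each tub stands upright (0.1 rad), at rest on the riser (height within 4 mm), its axis within 13 mm of a mark's centre; counted from the sign: blue, red, green, black. Pen cup upright (0.2 rad) ((horizontal distance between tub_blue_center and mark_a below 0.013 m or horizontal distance between tub_blue_center and mark_b below 0.013 m or horizontal distance between tub_blue_center and mark_c below 0.013 m or horizontal distance between tub_blue_center and mark_d below 0.013 m) and horizontal distance between tub_blue_center and sign between 0.0475 and 0.1275 m and height (world z) of tub_blue_center between 0.071 and 0.079 m and angle between each of tub_blue_center, tub_red_center, tub_green_center, tub_black_center's own z axis and vertical below 0.1 rad and linear speed of each of tub_blue, tub_red, tub_green, tub_black below 0.02 m/s and (horizontal distance between tub_red_center and mark_a below 0.013 m or horizontal distance between tub_red_center and mark_b below 0.013 m or horizontal distance between tub_red_center and mark_c below 0.013 m or horizontal distance between tub_red_center and mark_d below 0.013 m) and horizontal distance between tub_red_center and sign between 0.1325 and 0.2125 m and height (world z) of tub_red_center between 0.062 and 0.07 m and (horizontal distance between tub_green_center and mark_a below 0.013 m or horizontal distance between tub_green_center and mark_b below 0.013 m or horizontal distance between tub_green_center and mark_c below 0.013 m or horizontal distance between tub_green_center and mark_d below 0.013 m) and horizontal distance between tub_green_center and sign between 0.2175 and 0.2975 m and height (world z) of tub_green_center between 0.053 and 0.061 m and (horizontal distance between tub_black_center and mark_a below 0.013 m or horizontal distance between tub_black_center and mark_b below 0.013 m or horizontal distance between tub_black_center and mark_c below 0.013 m or horizontal distance between tub_black_center and mark_d below 0.013 m) and horizontal distance between tub_black_center and sign between 0.3025 and 0.3825 m and height (world z) of tub_black_center between 0.044 and 0.052 m and angle between pencup's own z axis and vertical below 0.2 rad); the robot touches nothing.
It fails at once if a tub is knocked over (angle between any of tub_blue_center, tub_red_center, tub_green_center, tub_black_center's own z axis and vertical above 0.7 rad).
It fails at once if the pen cup is knocked over (angle between pencup's own z axis and vertical above 0.5 rad).
It also fails if it takes over 80 s, if anything falls off the work surface, if the arm or the gripper's body presses on something with over 40 N, if the wrist force passes 120 N, or if a joint passes its speed limit or range.

ROBOT

A 7-joint arm with a two-finger parallel gripper is mounted at the origin on the work surface. World frame = base frame: x ahead of the robot, y to its left, z up, the work surface at z = 0. Lengths are in m, angles in rad, forces in N, time in s.
With the tool pointing down it reaches from about 0.4 to 0.85 m from the base axis. Payload 4.5 kg.
Tool frame: the origin (TCP) lies midway between the tips of the shut fingers; the grasp point (between the pads) lies 19 mm behind it (manip.tcp_to_grasp is the distance from the TCP to the grasp point, in m); z points along the fingers, y is the direction in which the jaws open and shut (so a half turn about z gives the same grasp; the last joint's range is limited). The gripper opens to 85 mm and grips with 20 to 120 N. Pads are 22 mm wide; open, the fingers measure 114 mm over their backs; the gripper's body (76 mm by 85 mm) begins 54 mm behind the grasp point. The pads swing forward as they close: fully open they stand 13 mm farther back than shut.
Start: joints at [-1.181, 0.689, -0.195, 1.565, 0.157, 0.902, -0.215], TCP at [0.218, 0.586, 0.197] pointing down, gripper open.
Joint ranges: [-3.01, 3.01], [-0.46, 2.08], [-1.47, 1.51], [0.13, 2.56], [-1, 4.14], [0.04, 2.09], [-2.66, 2.66]. Speed limits (rad/s): [2.57, 2.57, 3.14, 3.14, 3.14, 3.14, 3.14].

INTERFACE

Orientations are given as a unit quaternion [w, x, y, z].
In Python, from rig import manip gives the robot as it stands. The module is installed in compiled form; this text tells all that it offers.
- The arm moves only by the shell command python3 -m creep 'ROWS' [OPENING] [FORCE]. ROWS is JSON, a list of rows, each a list of 4 numbers: the shift along the tool's x, y, z in units of 60 mm (1.0 is 60 mm), then the turn about the tool's z in units of 8 degrees (1.0 is 8 degrees). A call has 1 to 10 rows; each row shifts and turns the commanded pose from where the row before left it, along the tool's axes as they then stand; what a row does not reach is not made up. A row lasts 1/8 s, in which the tool goes at most 62.5 mm and 10.7 degrees, less where a joint would pass 70% of its speed; a pose out of reach is approached as far as the arm can. A call is refused whole if a number of a shift passes 1 or a number of a turn 1, either way. A call with a gripper value outside its range is refused whole. OPENING is the opening in per cent of the stroke, from 0 (shut) to 100 (fully open), set as the call begins (- or left out, the last holds). The fingers move at their own pace and stop on an object; FORCE is the grip in N (left out, the last holds). Time passes only in rows, so rows that do not move let the fingers close. It gives the time, the measured TCP pose, the force and the opening at its end, in the units of the state.
- manip.sense(): the state, without advancing time (a new reading comes with each control period).
- manip.grab_frame(name): name is "scene" or "top" or "wrist"; returns a dict with "pixels" (400x640x3 uint8, red, green, blue), "range_z" (400x640 float32, m along the optical axis (not along the pixel's ray), 0 where there is no reading), "fx", "fy", "cx", "cy" (pixels), "R" (3x3) and "t" (3): a world point X has camera coordinates R X + t. Camera axes: x right, y down, z forward; pixel columns grow to the right and rows downward; lengths in m; the calibration is good to about 2 mm. A picture is of the moment at which its call begins.
- manip.job_done(): hands the job in, once; it reports no verdict.
The state is a dict: "time_s": time; "joint_pos": joint angles; "joint_vel": joint speeds; "tau": joint torques, N m; "tcp_pos": TCP position; "ee_rot": TCP orientation; "wrist_force": force on the tool from outside, world axes, zero at the start; "torque": the same for the moment, N m; "opening": finger opening in m.
Only numpy, scipy, OpenCV 4.12 (cv2) and the standard library are available. Lean on these libraries where they do the work, as an engineer would, in place of code of your own. Each camera call takes 0.05 s, during which the arm holds its last target.

## Working session

There is one attempt and no reset: what is moved stays moved. The work goes in short steps, Python scripts to look and compute and a shell command to move; the robot and the scene stay as the last step left them, time stands still between calls to the robot, and variables do not carry over. Pictures are saved under pics/ and viewed, and the job is handed in when it is done.

```bash
mkdir -p pics; python3 - <<'E'
from rig import manip
import cv2
print({k:(v if not hasattr(v,'round') else v) for k,v in manip.sense().items()}, manip.tcp_to_grasp)
for n in ("scene","top"):
    f=manip.grab_frame(n); cv2.imwrite(f"pics/{n}0.png",f["pixels"][:,:,::-1]); print(n,f["R"],f["t"],f["fx"],f["cx"],f["cy"])
E
```

```text
{'time_s': 0.0, 'joint_pos': array([-1.18121842,  0.6899741 , -0.19452827,  1.56636608,  0.15731108,
        0.90250561, -0.21509423]), 'joint_vel': array([ 0.00016338, -0.00063956,  0.00081258, -0.00086391,  0.00019109,
       -0.00048711,  0.00024815]), 'tau': array([-2.19015678e-04, -5.39608169e+01, -1.26680028e+00, -1.58541781e+01,
        9.04999935e-03,  9.57116164e-03,  9.73611634e-06]), 'tcp_pos': array([0.21749573, 0.58516171, 0.19568477]), 'ee_rot': array([-9.62513651e-05,  1.76897643e-01,  9.84228815e-01, -9.24489416e-04]), 'wrist_force': array([-7.22311104e-01,  1.19181756e+00, -9.38883851e-04]), 'torque': array([-0.03865306,  0.04623157, -0.02592983]), 'opening': 0.08503254978985764} 0.0187
scene [[ 0.01743436  0.99976894 -0.01257398]
 [ 0.853707   -0.02143119 -0.52031247]
 [-0.52046172 -0.00166318 -0.85388338]] [-0.01585815 -0.47297047  1.32090126] 387.4047189060864 323.4153112975441 199.07427501439093
top [[-0.01321792 -0.99978012  0.01627881]
 [-0.99762448  0.01208518 -0.06781843]
 [ 0.06760679 -0.01713656 -0.99756487]] [-0.01930045  0.58840675  1.17993849] 384.2942416344458 324.02939372609507 203.25864817289488
```

View pics/scene0.png

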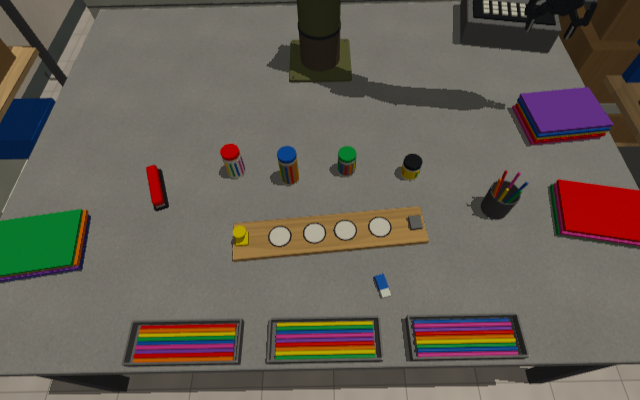

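View pics/top0.png

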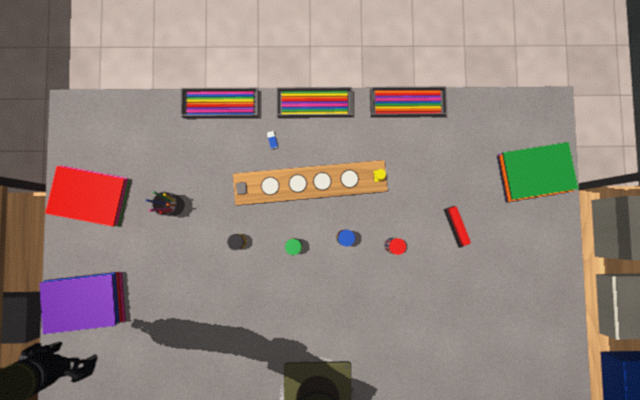

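The pictures show the sign at the robot's right (-y), at top (380,175). The marks are at (270,185), (298,183), (322,181) and (349,178). The tubs are black (236,242), green (293,246), blue (347,238) and red (398,246). Next I localize them.

```bash
cat > h.py <<'E'
import numpy as np, cv2
from rig import manip
def unproj(f,u,v,z):
    # world point on pixel ray at world height z
    d=f["R"].T@np.array([(u-f["cx"])/f["fx"],(v-f["cy"])/f["fy"],1.0]); c=-f["R"].T@f["t"]
    return c+d*(z-c[2])/d[2]
def cloud(f):
    v,u=np.mgrid[0:400,0:640]; Z=f["range_z"].astype(float)
    P=np.stack([(u-f["cx"])/f["fx"]*Z,(v-f["cy"])/f["fy"]*Z,Z],-1)
    P=(P-f["t"])@f["R"]; P[Z<=0]=np.nan; return P
def proj(f,X):
    c=f["R"]@np.asarray(X)+f["t"]; return np.array([f["fx"]*c[0]/c[2]+f["cx"],f["fy"]*c[1]/c[2]+f["cy"]])
H=dict(blue=.114,red=.096,green=.078,black=.060)
def masks(f):
    hsv=cv2.cvtColor(f["pixels"],cv2.COLOR_RGB2HSV); h,s,v=[hsv[...,i].astype(int) for i in range(3)]
    return dict(blue=(abs(h-110)<14)&(s>120)&(v>70),red=((h<8)|(h>172))&(s>150)&(v>90),green=(abs(h-68)<16)&(s>120)&(v>60),
      black=(v<60),white=(s<70)&(v>165))
E
python3 - <<'E'
from h import *
for n in ("top","scene"):
    f=manip.grab_frame(n); P=cloud(f); m=masks(f)
    print(n)
    reg=(P[...,0]>.3)&(P[...,0]<.85)&(abs(P[...,1])<.33)
    for k,hh in H.items():
        mm=(m[k]&reg&(abs(P[...,2]-hh)<.012)).astype(np.uint8)
        c,l,st,ce=cv2.connectedComponentsWithStats(mm)
        for i in range(1,c):
            if st[i,4]>60:
                Q=P[l==i]; print(k,st[i],unproj(f,*ce[i],hh).round(4),np.nanmean(Q,0).round(4),(np.nanmin(Q,0)+np.nanmax(Q,0)).round(4)/2)
    mm=(m["white"]&reg&(abs(P[...,2]-.018)<.012)).astype(np.uint8)
    c,l,st,ce=cv2.connectedComponentsWithStats(mm)
    for i in range(1,c):
        if st[i,4]>60: print("mark",st[i],unproj(f,*ce[i],.018).round(4),np.nanmean(P[l==i],0)[2].round(4))
f=manip.grab_frame("top");P=cloud(f)
for uv in((165,204),(458,226)):print(P[uv[1],uv[0]])
print(unproj(f,380,175,.018))
E
```

```text
top
blue [339 230  16  16 212] [ 0.4821 -0.0879  0.114 ] [ 0.4821 -0.0879  0.1138] [ 0.48275 -0.0882   0.1149 ]
red [389 238  17  17 215] [ 0.4551 -0.2369  0.096 ] [ 0.4551 -0.237   0.0954] [ 0.4555  -0.2375   0.09335]
green [286 239  16  16 196] [0.4583 0.067  0.078 ] [0.4583 0.067  0.0781] [0.45765 0.066   0.07785]
mark [341 171  17  16 211] [ 0.666  -0.1063  0.018 ] 0.0185
mark [314 173  17  16 213] [ 0.6596 -0.0206  0.018 ] 0.0188
mark [290 175  16  17 215] [0.6533 0.0564 0.018 ] 0.0187
mark [262 177  17  17 218] [0.6467 0.1429 0.018 ] 0.0188
scene
blue [277 146  19  16 239] [ 0.4879 -0.0841  0.114 ] [ 0.4866 -0.0842  0.1124] [ 0.4851  -0.0852   0.11005]
red [220 144  20  16 237] [ 0.4625 -0.2333  0.096 ] [ 0.4608 -0.2339  0.0939] [ 0.45915 -0.23505  0.0909 ]
green [338 146  18  17 217] [0.4639 0.0704 0.078 ] [0.4627 0.0705 0.0766] [0.4626  0.06945 0.07505]
black [403 154  19  17 245] [0.482 0.242 0.06 ] [0.4804 0.2426 0.058 ] [0.47855 0.24295 0.05555]
mark [370 219  20  16 252] [0.6486 0.1444 0.018 ] 0.018
mark [336 222  19  16 251] [0.6554 0.0581 0.018 ] 0.018
mark [305 225  19  16 254] [ 0.6617 -0.0186  0.018 ] 0.0179
mark [270 228  20  17 256] [ 0.6688 -0.1044  0.018 ] 0.0177
[0.59107979 0.46259263 0.03010201]
[ 0.5116688  -0.43785803  0.03933835]
[ 0.67538065 -0.20437693  0.018     ]
```

```bash
cat >> h.py <<'E'
from scipy.spatial.transform import Rotation as Ro
JAW=4.5
def to(x,y,z):
    s=manip.sense(); q=s["ee_rot"]; R=Ro.from_quat([q[1],q[2],q[3],q[0]]).as_matrix()
    d=R.T@(np.array([x,y,z])-s["tcp_pos"]); a=np.degrees(np.arctan2(R[1,1],R[0,1]))
    print("tcp",s["tcp_pos"].round(4),"open",round(s["opening"],4),"t",round(s["time_s"],2),"F",s["wrist_force"].round(1),"tilt",round(np.degrees(np.arccos(-R[2,2])),2))
    print("shift units",(d/.06).round(3),"turn units",round((a-JAW)/8,3),"ang",round(a,2))
E
python3 -m creep '[[0,0,0,0.8],[0,0,0,0.8],[0,0,0,0.8],[0,0,0,0.8],[0,0,0,0.8],[0,0,0,0.8],[0,0,0,0.8],[0,0,0,0.8],[0,0,0,0.8],[0,0,0,0.9]]' 100 40
python3 -c "
from h import *
to(.477,.240,.19)"
```

```text
time_s: 1.5
tcp_pos: [0.2175, 0.5858, 0.1964]
ee_rot: [-0.0, 0.678, 0.735, -0.0]
wrist_force: [-1.2, -0.1, -0.1]
opening: 0.0855
tcp [0.2175 0.5858 0.1964] open 0.0855 t 1.5 F [-1.2 -0.1 -0.1] tilt 0.02
shift units [-6.091  3.849  0.106] turn units 0.012 ang 4.6
```

```bash
python3 -m creep '[[-0.61,0.385,0,0],[-0.61,0.385,0,0],[-0.61,0.385,0,0],[-0.61,0.385,0,0],[-0.61,0.385,0,0],[-0.61,0.385,0,0],[-0.61,0.385,0,0],[-0.61,0.385,0,0],[-0.61,0.385,0,0],[-0.6,0.38,0,0]]'
python3 - <<'E'
from h import *
to(.477,.240,.019)
f=manip.grab_frame("wrist"); cv2.imwrite("pics/w1.png",f["pixels"][:,:,::-1])
print(proj(f,[.477,.24,.06]))
f=manip.grab_frame("top"); cv2.imwrite("pics/t1.png",f["pixels"][:,:,::-1])
E
```

```text
time_s: 2.75
tcp_pos: [0.479, 0.24, 0.1965]
ee_rot: [-0.0, 0.677, 0.736, 0.0]
wrist_force: [-1.0, 1.0, -0.9]
opening: 0.0853
tcp [0.479  0.24   0.1965] open 0.0853 t 2.75 F [-1.   1.  -0.9] tilt 0.02
shift units [ 1.000e-03 -3.400e-02  2.959e+00] turn units 0.04 ang 4.82
[315.88486373 178.4519834 ]
```

View pics/w1.png

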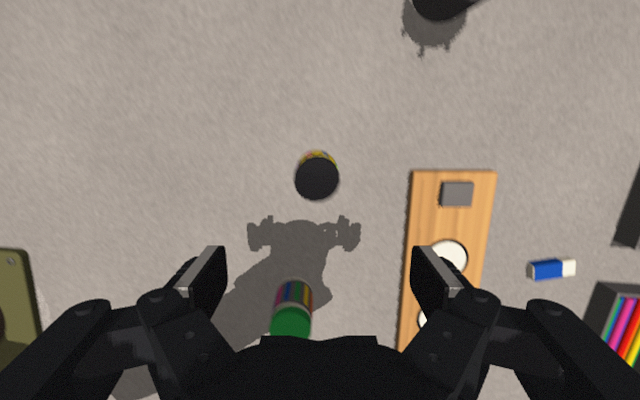

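Wrist view: the black lid is at (317,178), and my estimate projects to (316,178), so they agree. Descending to grasp.

```bash
python3 -m creep '[[0,-0.034,0.5,0.04],[0,0,0.5,0],[0,0,0.5,0],[0,0,0.5,0],[0,0,0.5,0],[0,0,0.35,0],[0,0,0.1,0],[0,0,0,0]]'
python3 -m creep '[[0,0,0,0],[0,0,0,0],[0,0,0,0],[0,0,0,0],[0,0,0,0],[0,0,0,0],[0,0,0,0],[0,0,0,0]]' 0 40
python3 -m creep '[[0,0,-0.3,0],[0,0,-0.5,0],[0,0,-0.5,0],[0,0,0,0]]'
python3 - <<'E'
from h import *
to(.6477,.1437,.019+.018)
f=manip.grab_frame("wrist"); cv2.imwrite("pics/w2.png",f["pixels"][:,:,::-1])
E
```

```text
time_s: 3.85
tcp_pos: [0.4762, 0.2414, 0.0196]
ee_rot: [-0.0, 0.679, 0.734, 0.0]
wrist_force: [-0.0, -0.4, -0.1]
opening: 0.0858
time_s: 4.85
tcp_pos: [0.4766, 0.2413, 0.0206]
ee_rot: [0.0, 0.679, 0.734, 0.001]
wrist_force: [-0.9, 0.1, 6.7]
opening: 0.0447
time_s: 5.35
tcp_pos: [0.4777, 0.2417, 0.0996]
ee_rot: [0.001, 0.679, 0.734, 0.002]
wrist_force: [-0.7, 0.4, -0.7]
opening: 0.0451
tcp [0.4777 0.2417 0.0996] open 0.0451 t 5.35 F [-0.7  0.4 -0.7] tilt 0.28
shift units [-1.852  2.692  1.051] turn units -0.002 ang 4.48
```

View pics/w2.png

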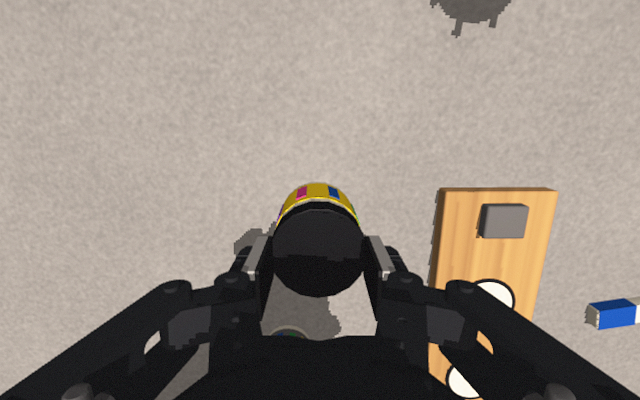

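```bash

python3 -m creep '[[-0.3,0.45,0,0],[-0.31,0.45,0,0],[-0.31,0.45,0,0],[-0.31,0.45,0,0],[-0.31,0.45,0,0],[-0.31,0.44,0,0],[0,0,0,0]]'
python3 - <<'E'
from h import *
to(.6477,.1437,.039)
for n in("scene","wrist","top"):
    f=manip.grab_frame(n); cv2.imwrite(f"pics/{n}3.png",f["pixels"][:,:,::-1])
    z=manip.sense()["tcp_pos"][2]-.0206+.06
    P=cloud(f); m=(f["pixels"].max(2)<70)&(abs(P[...,2]-z)<.012)&(np.hypot(P[...,0]-.648,P[...,1]-.144)<.035)
    vv,uu=np.nonzero(m); print(n,len(uu)); 
    if len(uu)>20:
        c,r=cv2.minEnclosingCircle(np.c_[uu,vv].astype(np.float32)); print(c,r,unproj(f,*c,z).round(4),unproj(f,uu.mean(),vv.mean(),z).round(4))
E
```

```text
time_s: 6.28
tcp_pos: [0.6472, 0.1395, 0.0957]
ee_rot: [0.001, 0.68, 0.733, -0.001]
wrist_force: [-0.9, -0.9, -2.3]
opening: 0.0446
tcp [0.6472 0.1395 0.0957] open 0.0446 t 6.28 F [-0.9 -0.9 -2.3] tilt 0.14
shift units [0.072 0.014 0.944] turn units -0.03 ang 4.26
scene 168
(382.5, 202.5) 12.349188804626465 [0.6488 0.1386 0.135 ] [0.6509 0.13   0.135 ]
wrist 7607
(322.0, 252.0) 75.00676727294922 [0.6474 0.1431 0.1352] [0.6456 0.1443 0.1352]
top 22
(270.5, 184.5) 4.743516445159912 [0.6352 0.1257 0.1355] [0.633  0.1246 0.1355]
```

View pics/scene3.png

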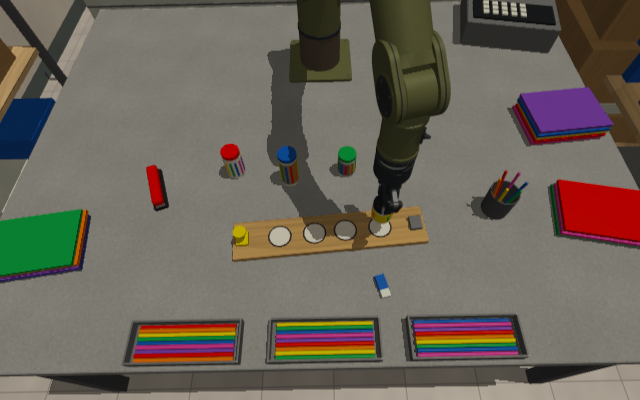

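View pics/wrist3.png

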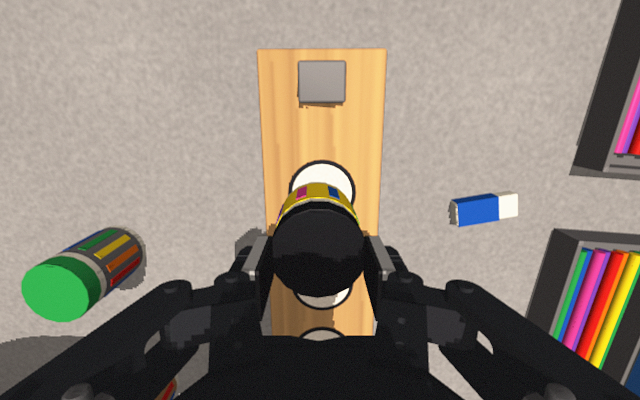

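```bash

python3 - <<'E'
from h import *
f=manip.grab_frame("wrist"); z=manip.sense()["tcp_pos"][2]-.0206+.06
print(unproj(f,318,251,z), proj(f,[.6477,.1437,.018]), proj(f,[.6477,.1437+.029,.018]),proj(f,[.6477,.1437-.029,.018]))
E
```

```text
[0.64415333 0.14583744 0.13587589] [322.45172205 193.47924848] [325.3574313  159.94828064] [319.71192148 225.0956825 ]
```

```bash

python3 - <<'E'
from h import *
f=manip.grab_frame("wrist"); P=cloud(f); print("cam",(-f["R"].T@f["t"]).round(3))
for v in range(196,304,8): print(v,P[v,318].round(4))
print([P[265,u].round(4).tolist() for u in (272,276,300,340,360,364)])
s=manip.sense();print(s["tcp_pos"])
E
```

```text
cam [0.639 0.212 0.274]
196 [0.6423 0.1685 0.1167]
204 [0.6424 0.1678 0.1288]
212 [0.6426 0.166  0.1357]
220 [0.6429 0.162  0.1358]
228 [0.6433 0.1581 0.1361]
236 [0.6436 0.1537 0.1353]
244 [0.6439 0.1494 0.1351]
252 [0.6443 0.1455 0.1359]
260 [0.6446 0.141  0.1354]
268 [0.645  0.137  0.1361]
276 [0.6454 0.1317 0.1345]
284 [0.6457 0.1283 0.1364]
292 [0.6461 0.1227 0.1349]
300 [0.6524 0.0395 0.0185]
[[0.6226, 0.1387, 0.1397], [0.624, 0.1363, 0.135], [0.6359, 0.1376, 0.1356], [0.6557, 0.1393, 0.1357], [0.6657, 0.1398, 0.1352], [0.6672, 0.1412, 0.1375]]
[0.64427931 0.1442784  0.09682819]
```

The tub is centred in the grip; the earlier pose readings were just lag. I'll settle, then lower it.

```bash

python3 -m creep '[[0,0,0,0],[0,0,0,0],[0,0,0,0],[0,0,0,0]]'
python3 -c "
from h import *
to(.6477,.1437,.039)"
```

```text
time_s: 7.02
tcp_pos: [0.6458, 0.143, 0.0976]
ee_rot: [0.0, 0.679, 0.734, 0.0]
wrist_force: [-0.3, -0.4, -1.4]
opening: 0.0445
tcp [0.6458 0.143  0.0976] open 0.0445 t 7.03 F [-0.3 -0.4 -1.4] tilt 0.01
shift units [0.009 0.032 0.976] turn units -0.0 ang 4.5
```

```bash

python3 -m creep '[[0,0.03,0.3,0],[0,0,0.3,0],[0,0,0.2,0],[0,0,0.1,0],[0,0,0.05,0],[0,0,0,0],[0,0,0,0],[0,0,0,0]]'
python3 -c "
from h import *
to(.6477,.1437,.0385)"
```

```text
time_s: 8.02
tcp_pos: [0.6479, 0.1432, 0.041]
ee_rot: [0.0, 0.679, 0.734, 0.0]
wrist_force: [0.1, 0.6, -1.0]
opening: 0.0446
tcp [0.6479 0.1432 0.041 ] open 0.0446 t 8.03 F [ 0.1  0.6 -1. ] tilt 0.05
shift units [ 0.008 -0.003  0.041] turn units -0.0 ang 4.5
```

```bash

python3 -m creep '[[0,0,0.03,0],[0,0,0.02,0],[0,0,0,0],[0,0,0,0]]'
python3 -m creep '[[0,0,0,0],[0,0,0,0],[0,0,0,0],[0,0,0,0],[0,0,0,0]]' 100
python3 -m creep '[[0,0,-0.3,0],[0,0,-0.5,0],[0,0,-0.7,0],[0,0,-0.7,0],[0,0,-0.5,0],[0,0,0,0]]'
python3 - <<'E'
from h import *
to(.460,.0685,.2)
f=manip.grab_frame("scene"); cv2.imwrite("pics/s4.png",f["pixels"][:,:,::-1])
f=manip.grab_frame("wrist"); cv2.imwrite("pics/w4.png",f["pixels"][:,:,::-1])
print(proj(f,[.6477,.1437,.078]))
E
```

```text
time_s: 8.52
tcp_pos: [0.6479, 0.1432, 0.0388]
ee_rot: [0.0, 0.679, 0.734, 0.0]
wrist_force: [-2.8, -0.9, 7.3]
opening: 0.0445
time_s: 9.15
tcp_pos: [0.6476, 0.1431, 0.0374]
ee_rot: [-0.0, 0.679, 0.734, -0.0]
wrist_force: [1.3, -0.4, -0.9]
opening: 0.0857
time_s: 9.9
tcp_pos: [0.65, 0.1435, 0.2039]
ee_rot: [0.002, 0.679, 0.734, 0.003]
wrist_force: [0.5, 0.0, 0.1]
opening: 0.0855
tcp [0.65   0.1435 0.2039] open 0.0855 t 9.9 F [0.5 0.  0.1] tilt 0.45
shift units [-1.    -3.255  0.039] turn units -0.003 ang 4.48
[316.62704883 180.83775713]
```

View pics/w4.png

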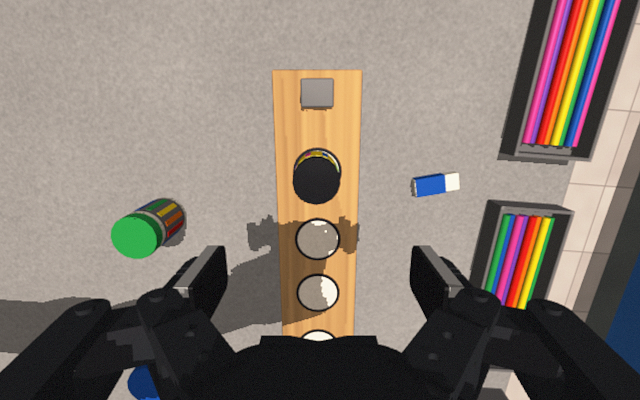

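Black stands upright on mark a, with its lid at (317,177) and the rim visible around it. Green is next.

```bash

python3 -m creep '[[-0.15,-0.45,0,0],[-0.15,-0.5,0,0],[-0.15,-0.5,0,0],[-0.15,-0.5,0,0],[-0.15,-0.5,0,0],[-0.15,-0.5,0,0],[-0.1,-0.3,0,0],[0,0,0,0],[0,0,0,0],[0,0,0,0]]'
python3 - <<'E'
from h import *
to(.460,.0685,.031)
f=manip.grab_frame("wrist"); cv2.imwrite("pics/w5.png",f["pixels"][:,:,::-1])
P=cloud(f); m=masks(f)["green"]&(abs(P[...,2]-.078)<.006); q=P[m]; print(len(q),q.mean(0),(q.min(0)+q.max(0))/2, q.max(0)-q.min(0))
E
```

```text
time_s: 11.25
tcp_pos: [0.4589, 0.0685, 0.1993]
ee_rot: [0.0, 0.679, 0.734, 0.0]
wrist_force: [0.9, -0.2, 0.7]
opening: 0.0853
tcp [0.4589 0.0685 0.1993] open 0.0853 t 11.25 F [ 0.9 -0.2  0.7] tilt 0.04
shift units [-0.003  0.017  2.805] turn units 0.002 ang 4.52
1794 [0.4601793  0.06638881 0.07767719] [0.45992769 0.0126173  0.07774416] [0.04711537 0.15831876 0.01141788]
```

```bash

python3 -m creep '[[0,0.017,0.5,0],[0,0,0.5,0],[0,0,0.5,0],[0,0,0.5,0],[0,0,0.4,0],[0,0,0.3,0],[0,0,0.1,0],[0,0,0,0],[0,0,0,0]]'
python3 -m creep '[[0,0,0,0],[0,0,0,0],[0,0,0,0],[0,0,0,0],[0,0,0,0],[0,0,0,0],[0,0,0,0],[0,0,0,0]]' 0 40
python3 -m creep '[[0,0,-0.3,0],[0,0,-0.5,0],[0,0,-0.5,0],[0,0,-0.3,0],[0,0,-0.2,0],[0,0,0,0],[0,0,0,0]]'
python3 - <<'E'
from h import *
to(.6543,.0573,.05)
f=manip.grab_frame("wrist"); cv2.imwrite("pics/w6.png",f["pixels"][:,:,::-1])
E
```

```text
time_s: 12.42
tcp_pos: [0.4595, 0.0682, 0.0321]
ee_rot: [0.0, 0.679, 0.734, 0.001]
wrist_force: [-0.5, -0.1, -0.7]
opening: 0.0852
time_s: 13.42
tcp_pos: [0.4593, 0.0681, 0.0322]
ee_rot: [0.0, 0.679, 0.734, 0.0]
wrist_force: [-0.8, 0.1, 7.1]
opening: 0.0464
time_s: 14.3
tcp_pos: [0.4584, 0.068, 0.1388]
ee_rot: [-0.0, 0.679, 0.734, -0.001]
wrist_force: [0.2, -0.4, -2.6]
opening: 0.046
tcp [0.4584 0.068  0.1388] open 0.046 t 14.3 F [ 0.2 -0.4 -2.6] tilt 0.08
shift units [-0.434  3.243  1.476] turn units -0.0 ang 4.5
```

View pics/w6.png

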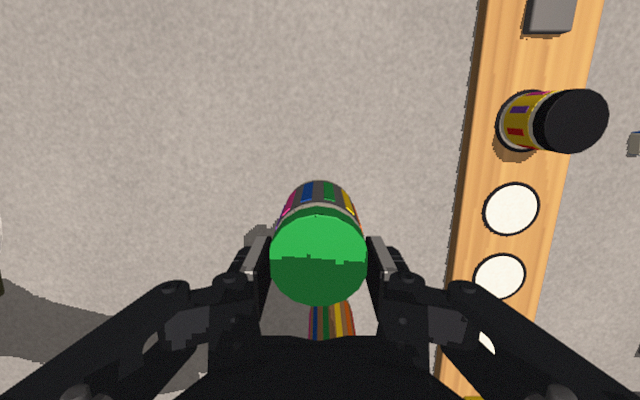

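Green is held square in the jaws. Moving it over mark b.

```bash

python3 -m creep '[[-0.06,0.3,0,0],[-0.06,0.5,0,0],[-0.06,0.5,0,0],[-0.06,0.5,0,0],[-0.06,0.5,0,0],[-0.06,0.5,0,0],[-0.074,0.44,0,0],[0,0,0,0],[0,0,0,0],[0,0,0,0]]'
python3 -c "
from h import *
to(.6543,.0573,.05)"
```

```text
time_s: 15.6
tcp_pos: [0.6535, 0.0576, 0.1391]
ee_rot: [-0.001, 0.679, 0.734, -0.001]
wrist_force: [-0.9, -0.3, -0.9]
opening: 0.0462
tcp [0.6535 0.0576 0.1391] open 0.0462 t 15.6 F [-0.9 -0.3 -0.9] tilt 0.11
shift units [-0.006  0.015  1.484] turn units 0.003 ang 4.52
```

```bash

python3 -m creep '[[0,0.01,0.4,0],[0,0,0.4,0],[0,0,0.3,0],[0,0,0.2,0],[0,0,0.1,0],[0,0,0.04,0],[0,0,0.03,0],[0,0,0.02,0],[0,0,0,0],[0,0,0,0]]'
python3 -c "
from h import *
to(.6543,.0573,.05)"
```

```text
time_s: 16.85
tcp_pos: [0.6557, 0.0575, 0.0504]
ee_rot: [0.0, 0.679, 0.734, 0.0]
wrist_force: [0.5, -0.5, 1.0]
opening: 0.0463
tcp [0.6557 0.0575 0.0504] open 0.0463 t 16.85 F [ 0.5 -0.5  1. ] tilt 0.05
shift units [-0.001 -0.024  0.007] turn units -0.0 ang 4.5
```

```bash

python3 -m creep '[[0,-0.02,0.02,0],[0,0,0,0],[0,0,0,0]]'
python3 -m creep '[[0,0,0,0],[0,0,0,0],[0,0,0,0],[0,0,0,0],[0,0,0,0]]' 100
python3 -m creep '[[0,0,-0.3,0],[0,0,-0.5,0],[0,0,-0.7,0],[0,0,-0.7,0],[0,0,-0.4,0],[0,0,0,0],[0,0,0,0]]'
python3 - <<'E'
from h import *
to(.458,-.2355,.2)
f=manip.grab_frame("wrist"); cv2.imwrite("pics/w7.png",f["pixels"][:,:,::-1])
E
```

```text
time_s: 17.23
tcp_pos: [0.6558, 0.0575, 0.0503]
ee_rot: [0.001, 0.679, 0.734, 0.001]
wrist_force: [0.8, -0.6, 5.4]
opening: 0.0462
time_s: 17.85
tcp_pos: [0.6541, 0.0573, 0.0488]
ee_rot: [-0.0, 0.679, 0.734, -0.0]
wrist_force: [-0.1, 0.4, 0.4]
opening: 0.0854
time_s: 18.73
tcp_pos: [0.6535, 0.0573, 0.2046]
ee_rot: [-0.0, 0.679, 0.734, -0.0]
wrist_force: [0.6, 0.5, -0.8]
opening: 0.0858
tcp [0.6535 0.0573 0.2046] open 0.0858 t 18.73 F [ 0.6  0.5 -0.8] tilt 0.06
shift units [-4.609 -3.631  0.08 ] turn units -0.0 ang 4.5
```

View pics/w7.png

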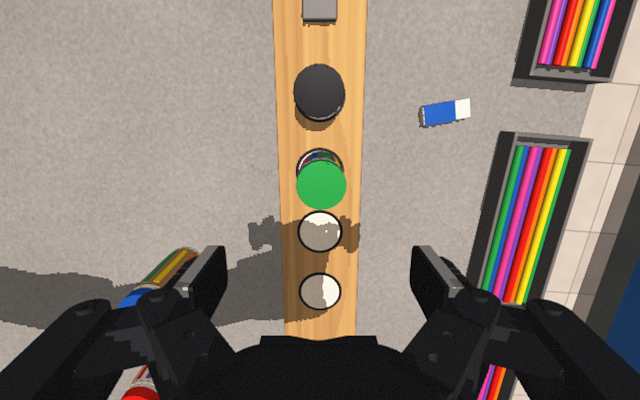

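Green stands on mark b, lid at (321,185), and black is still on its mark. Red is next.

```bash

python3 -m creep '[[-0.4,-0.31,0,0],[-0.6,-0.47,0,0],[-0.6,-0.47,0,0],[-0.6,-0.47,0,0],[-0.6,-0.47,0,0],[-0.6,-0.47,0,0],[-0.6,-0.47,0,0],[-0.6,-0.5,0,0],[0,0,0,0],[0,0,0,0]]'
python3 - <<'E'
from h import *
to(.458,-.2355,.041)
f=manip.grab_frame("wrist"); cv2.imwrite("pics/w8.png",f["pixels"][:,:,::-1])
P=cloud(f); m=masks(f)["red"]&(abs(P[...,2]-.096)<.006)&(np.hypot(P[...,0]-.458,P[...,1]+.2355)<.04); q=P[m]; print(len(q),q.mean(0),(q.min(0)+q.max(0))/2, q.max(0)-q.min(0))
E
```

```text
time_s: 20.02
tcp_pos: [0.4587, -0.2341, 0.2042]
ee_rot: [-0.001, 0.679, 0.734, 0.0]
wrist_force: [0.7, 0.3, -0.6]
opening: 0.0853
tcp [ 0.4587 -0.2341  0.2042] open 0.0853 t 20.02 F [ 0.7  0.3 -0.6] tilt 0.09
shift units [-0.026 -0.012  2.721] turn units 0.002 ang 4.52
1915 [ 0.45807099 -0.23725629  0.09563937] [ 0.45785123 -0.23798538  0.09401674] [0.0473731  0.04797631 0.00771685]
```

```bash

python3 -m creep '[[-0.03,-0.012,0.5,0],[0,0,0.5,0],[0,0,0.5,0],[0,0,0.5,0],[0,0,0.4,0],[0,0,0.22,0],[0,0,0.1,0],[0,0,0,0],[0,0,0,0]]'
python3 -m creep '[[0,0,0,0],[0,0,0,0],[0,0,0,0],[0,0,0,0],[0,0,0,0],[0,0,0,0],[0,0,0,0],[0,0,0,0]]' 0 40
python3 -m creep '[[0,0,-0.3,0],[0,0,-0.5,0],[0,0,-0.5,0],[0,0,-0.5,0],[0,0,-0.4,0],[0,0,0,0],[0,0,0,0]]'
python3 - <<'E'
from h import *
to(.6607,-.0196,.06)
f=manip.grab_frame("wrist"); cv2.imwrite("pics/w9.png",f["pixels"][:,:,::-1])
E
```

```text
time_s: 21.2
tcp_pos: [0.4587, -0.2369, 0.0424]
ee_rot: [0.001, 0.679, 0.734, 0.0]
wrist_force: [-0.8, 0.8, 0.1]
opening: 0.0853
time_s: 22.2
tcp_pos: [0.4583, -0.237, 0.0423]
ee_rot: [0.0, 0.679, 0.734, 0.0]
wrist_force: [-0.5, 0.3, 5.6]
opening: 0.0469
time_s: 23.08
tcp_pos: [0.4573, -0.2364, 0.1728]
ee_rot: [-0.001, 0.679, 0.734, -0.0]
wrist_force: [-0.0, -0.4, -1.2]
opening: 0.0466
tcp [ 0.4573 -0.2364  0.1728] open 0.0466 t 23.07 F [-0.  -0.4 -1.2] tilt 0.1
shift units [3.335 3.665 1.878] turn units -0.0 ang 4.5
```

View pics/w9.png

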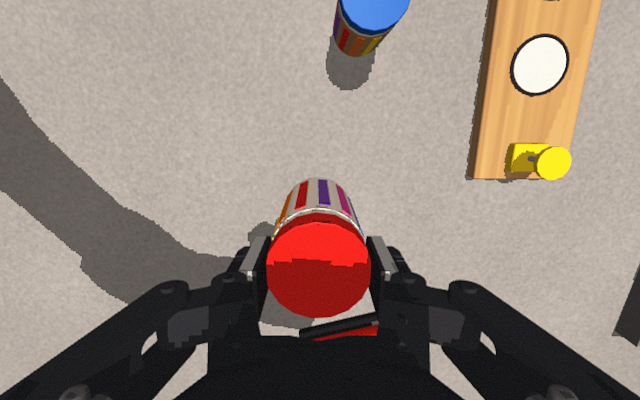

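Red is held, with its underside about 0.13 m up, which clears everything. I'll move forward first, then along the row to mark c.

```bash

python3 -m creep '[[0,0.3,0,0],[0.1,0.5,0,0],[0.2,0.5,0,0],[0.3,0.5,0,0],[0.4,0.5,0,0],[0.5,0.5,0,0],[0.5,0.5,0,0],[0.5,0.36,0,0],[0.5,0,0,0],[0.33,0,0,0]]'
python3 -m creep '[[0,0,0,0],[0,0,0,0],[0,0,0,0]]'
python3 -c "
from h import *
to(.6607,-.0196,.0605)"
```

```text
time_s: 24.38
tcp_pos: [0.6603, -0.0182, 0.1718]
ee_rot: [-0.001, 0.678, 0.735, -0.001]
wrist_force: [-1.1, 0.3, -1.0]
opening: 0.0464
time_s: 24.75
tcp_pos: [0.6613, -0.0227, 0.1737]
ee_rot: [0.001, 0.68, 0.733, -0.0]
wrist_force: [-0.3, 0.2, -0.8]
opening: 0.0465
tcp [ 0.6613 -0.0227  0.1737] open 0.0465 t 24.75 F [-0.3  0.2 -0.8] tilt 0.08
shift units [ 0.055 -0.007  1.887] turn units -0.02 ang 4.34
```

```bash

python3 -m creep '[[0,0,0,0],[0,0,0,0],[0,0,0,0],[0,0,0,0]]'
python3 -c "
from h import *
to(.6607,-.0196,.0605)"
```

```text
time_s: 25.25
tcp_pos: [0.6614, -0.0203, 0.1737]
ee_rot: [-0.0, 0.679, 0.734, 0.0]
wrist_force: [-0.3, 0.2, -1.1]
opening: 0.0468
tcp [ 0.6614 -0.0203  0.1737] open 0.0468 t 25.25 F [-0.3  0.2 -1.1] tilt 0.01
shift units [ 0.013 -0.011  1.887] turn units 0.0 ang 4.5
```

```bash

python3 -m creep '[[0.013,-0.02,0.4,0],[0,0,0.4,0],[0,0,0.4,0],[0,0,0.3,0],[0,0,0.2,0],[0,0,0.1,0],[0,0,0.04,0],[0,0,0.03,0],[0,0,0,0],[0,0,0,0]]'
python3 -c "
from h import *
to(.6607,-.0196,.0605)"
```

```text
time_s: 26.5
tcp_pos: [0.6604, -0.0197, 0.0619]
ee_rot: [0.0, 0.679, 0.734, 0.0]
wrist_force: [-0.6, 0.2, -0.6]
opening: 0.0462
tcp [ 0.6604 -0.0197  0.0619] open 0.0462 t 26.5 F [-0.6  0.2 -0.6] tilt 0.04
shift units [0.001 0.005 0.023] turn units -0.0 ang 4.5
```

```bash

python3 -m creep '[[0,0,0.025,0],[0,0,0.015,0],[0,0,0,0],[0,0,0,0]]'
python3 -m creep '[[0,0,0,0],[0,0,0,0],[0,0,0,0],[0,0,0,0],[0,0,0,0]]' 100
python3 -m creep '[[0,0,-0.3,0],[0,0,-0.5,0],[0,0,-0.7,0],[0,0,-0.7,0],[0,0,-0.4,0],[0,0,0,0],[0,0,0,0]]'
python3 - <<'E'
from h import *
to(.484,-.0865,.216)
f=manip.grab_frame("wrist"); cv2.imwrite("pics/w10.png",f["pixels"][:,:,::-1])
E
```

```text
time_s: 27.0
tcp_pos: [0.6605, -0.0198, 0.0604]
ee_rot: [0.0, 0.679, 0.734, 0.0]
wrist_force: [-2.4, 1.0, 6.0]
opening: 0.0466
time_s: 27.62
tcp_pos: [0.6601, -0.0197, 0.059]
ee_rot: [-0.0, 0.679, 0.734, -0.0]
wrist_force: [0.3, -0.1, 0.6]
opening: 0.0854
time_s: 28.5
tcp_pos: [0.6595, -0.0196, 0.2147]
ee_rot: [-0.0, 0.679, 0.734, -0.0]
wrist_force: [0.3, 0.7, -0.4]
opening: 0.0856
tcp [ 0.6595 -0.0196  0.2147] open 0.0856 t 28.5 F [ 0.3  0.7 -0.4] tilt 0.06
shift units [-0.882 -3.003 -0.018] turn units -0.0 ang 4.5
```

View pics/w10.png

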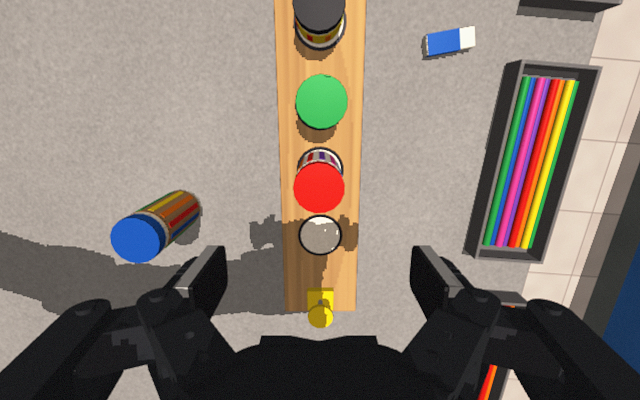

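Red stands on mark c at (320,187), and mark d is free at (320,235). Blue is next.

```bash

python3 -m creep '[[-0.1,-0.35,0,0],[-0.13,-0.45,0,0],[-0.13,-0.45,0,0],[-0.13,-0.45,0,0],[-0.13,-0.45,0,0],[-0.13,-0.45,0,0],[-0.13,-0.4,0,0],[0,0,0,0],[0,0,0,0],[0,0,0,0]]'
python3 - <<'E'
from h import *
to(.484,-.0865,.057)
f=manip.grab_frame("wrist"); cv2.imwrite("pics/w11.png",f["pixels"][:,:,::-1])
P=cloud(f); m=masks(f)["blue"]&(abs(P[...,2]-.114)<.006)&(np.hypot(P[...,0]-.484,P[...,1]+.0865)<.04); q=P[m]; print(len(q),q.mean(0),(q.min(0)+q.max(0))/2, q.max(0)-q.min(0))
E
```

```text
time_s: 29.8
tcp_pos: [0.4858, -0.0858, 0.2148]
ee_rot: [0.0, 0.678, 0.735, 0.0]
wrist_force: [0.2, 0.2, 0.6]
opening: 0.0854
tcp [ 0.4858 -0.0858  0.2148] open 0.0854 t 29.8 F [0.2 0.2 0.6] tilt 0.04
shift units [-0.011 -0.033  2.63 ] turn units 0.008 ang 4.56
2008 [ 0.48469437 -0.08686838  0.11368017] [ 0.48459909 -0.0875958   0.11195921] [0.04708662 0.04805809 0.00776513]
```

```bash

python3 -m creep '[[-0.02,-0.025,0.5,0],[0,0,0.5,0],[0,0,0.5,0],[0,0,0.5,0],[0,0,0.3,0],[0,0,0.22,0],[0,0,0.1,0],[0,0,0,0],[0,0,0,0]]'
python3 -m creep '[[0,0,0,0],[0,0,0,0],[0,0,0,0],[0,0,0,0],[0,0,0,0],[0,0,0,0],[0,0,0,0],[0,0,0,0]]' 0 40
python3 -m creep '[[0,0,-0.3,0],[0,0,-0.5,0],[0,0,-0.3,0],[0,0,-0.3,0],[0,0,0,0],[0,0,0,0]]'
python3 - <<'E'
from h import *
to(.6674,-.1054,.076)
f=manip.grab_frame("wrist"); cv2.imwrite("pics/w12.png",f["pixels"][:,:,::-1])
E
```

```text
time_s: 30.98
tcp_pos: [0.484, -0.0878, 0.0584]
ee_rot: [0.0, 0.679, 0.734, 0.0]
wrist_force: [-0.1, 0.0, -0.5]
opening: 0.0855
time_s: 31.98
tcp_pos: [0.4838, -0.0878, 0.0585]
ee_rot: [0.0, 0.679, 0.734, 0.0]
wrist_force: [-0.1, 1.2, 6.3]
opening: 0.0465
time_s: 32.72
tcp_pos: [0.4828, -0.0876, 0.1412]
ee_rot: [-0.001, 0.679, 0.734, -0.0]
wrist_force: [0.2, -0.2, -3.0]
opening: 0.0465
tcp [ 0.4828 -0.0876  0.1412] open 0.0465 t 32.73 F [ 0.2 -0.2 -3. ] tilt 0.08
shift units [-0.537  3.046  1.083] turn units 0.0 ang 4.5
```

View pics/w12.png

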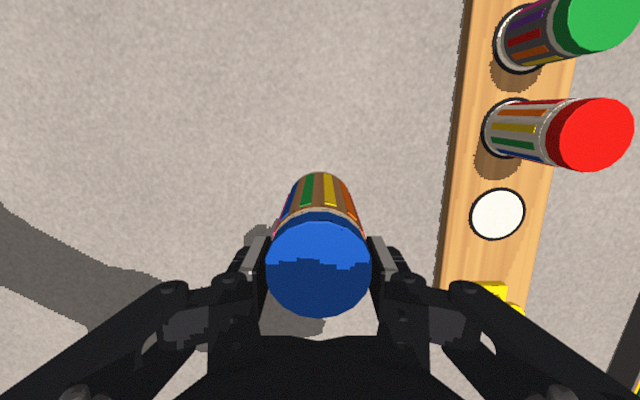

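Blue is held, with its underside about 83 mm up, and the path to mark d is clear.

```bash

python3 -m creep '[[-0.1,0.3,0,0],[-0.12,0.5,0,0],[-0.1,0.5,0,0],[-0.1,0.5,0,0],[-0.12,0.5,0,0],[0,0.45,0,0],[0,0.3,0,0],[0,0,0,0],[0,0,0,0],[0,0,0,0]]'
python3 -m creep '[[0,0,0,0],[0,0,0,0],[0,0,0,0]]'
python3 -c "
from h import *
to(.6674,-.1054,.0768)"
```

```text
time_s: 34.02
tcp_pos: [0.6672, -0.106, 0.1416]
ee_rot: [-0.001, 0.679, 0.734, -0.001]
wrist_force: [-0.2, -0.9, -1.5]
opening: 0.0463
time_s: 34.4
tcp_pos: [0.6684, -0.1057, 0.142]
ee_rot: [0.0, 0.679, 0.734, 0.0]
wrist_force: [0.2, -0.1, -2.6]
opening: 0.0469
tcp [ 0.6684 -0.1057  0.142 ] open 0.0469 t 34.4 F [ 0.2 -0.1 -2.6] tilt 0.01
shift units [ 0.006 -0.016  1.087] turn units -0.0 ang 4.5
```

```bash

python3 -m creep '[[0,-0.016,0.3,0],[0,0,0.3,0],[0,0,0.2,0],[0,0,0.13,0],[0,0,0.07,0],[0,0,0.04,0],[0,0,0.03,0],[0,0,0,0],[0,0,0,0]]'
python3 -c "
from h import *
to(.6674,-.1054,.0768)"
```

```text
time_s: 35.52
tcp_pos: [0.6676, -0.1058, 0.078]
ee_rot: [0.0, 0.679, 0.734, 0.0]
wrist_force: [-0.1, -0.7, -2.0]
opening: 0.0467
tcp [ 0.6676 -0.1058  0.078 ] open 0.0467 t 35.52 F [-0.1 -0.7 -2. ] tilt 0.03
shift units [ 0.007 -0.003  0.019] turn units -0.001 ang 4.5
```

```bash

python3 -m creep '[[0,0,0.025,0],[0,0,0.015,0],[0,0,0,0],[0,0,0,0]]'
python3 -m creep '[[0,0,0,0],[0,0,0,0],[0,0,0,0],[0,0,0,0],[0,0,0,0]]' 100
python3 -m creep '[[0,0,-0.3,0],[0,0,-0.5,0],[0,0,-0.7,0],[0,0,-0.7,0],[0,0,-0.4,0],[0,0,0,0],[0,0,0,0]]'
python3 -m creep '[[0,-0.4,0,0],[0,-0.6,0,0],[0,-0.6,0,0],[0,-0.6,0,0],[0,-0.6,0,0],[0,-0.4,0,0],[0,0,0,0],[0,0,0,0]]'
python3 - <<'E'
from h import *
M=dict(blue=(.6674,-.1054),red=(.6607,-.0196),green=(.6543,.0573),black=(.6477,.1437))
for n in ("top","scene"):
    f=manip.grab_frame(n); P=cloud(f); m=masks(f); cv2.imwrite(f"pics/{n}13.png",f["pixels"][:,:,::-1])
    for k,hh in H.items():
        a=m[k]&(abs(P[...,2]-hh-.018)<.012)&(np.hypot(P[...,0]-M[k][0],P[...,1]-M[k][1])<.045)
        vv,uu=np.nonzero(a)
        if len(uu): print(n,k,len(uu),(1e3*(unproj(f,uu.mean(),vv.mean(),hh+.018)[:2]-M[k])).round(1),"mm off avg mark", np.nanmedian(P[a][:,2]).round(4))
print(manip.sense()["tcp_pos"])
E
```

```text
time_s: 36.02
tcp_pos: [0.6679, -0.1059, 0.0765]
ee_rot: [0.001, 0.679, 0.734, 0.0]
wrist_force: [-1.1, -0.4, 5.2]
opening: 0.0468
time_s: 36.65
tcp_pos: [0.6674, -0.1058, 0.0752]
ee_rot: [-0.0, 0.679, 0.734, 0.0]
wrist_force: [0.9, -1.1, -0.1]
opening: 0.0853
time_s: 37.52
tcp_pos: [0.6668, -0.1056, 0.2309]
ee_rot: [-0.0, 0.679, 0.734, -0.0]
wrist_force: [-0.1, -0.1, -0.7]
opening: 0.0857
time_s: 38.52
tcp_pos: [0.4769, -0.1206, 0.2309]
ee_rot: [0.0, 0.679, 0.734, 0.0]
wrist_force: [0.2, -0.1, -0.2]
opening: 0.0853
top blue 207 [-2.8  0.5] mm off avg mark 0.1313
top red 215 [-4.5 -1.9] mm off avg mark 0.1135
top green 195 [-1.1 -0.8] mm off avg mark 0.0957
top black 9 [-1.1 -8.2] mm off avg mark 0.0781
scene blue 333 [4.3 3.1] mm off avg mark 0.131
scene red 329 [2.7 1.8] mm off avg mark 0.1129
scene green 307 [5.1 2.3] mm off avg mark 0.095
scene black 313 [4.1 1. ] mm off avg mark 0.0772
[ 0.47716481 -0.12050464  0.23095282]
```

View pics/scene13.png

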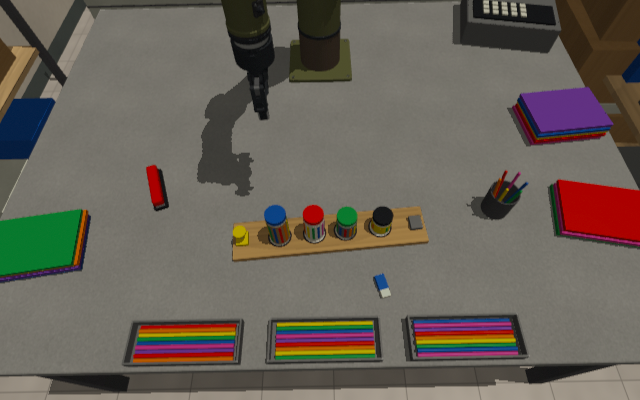

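View pics/top13.png

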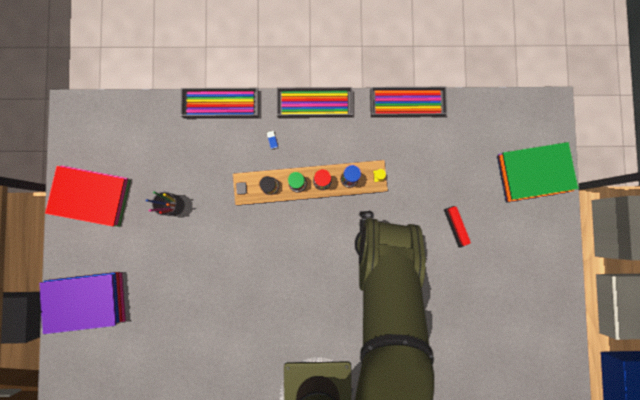

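All four tubs stand on their marks. From the sign they run blue, red, green, black, at scene (277,225), (314,222), (346,222) and (381,220). The pen cup is upright, and the arm is clear and empty.

```bash
python3 -c "
from rig import manip
print(manip.job_done())"
```

```text
the job is handed in; nothing more can be done
None
```

I moved the four tubs onto the riser and handed the job in at about 39 s. They stand in the order blue, red, green, black, counting from the yellow sign. The gripper is open and clear of everything.

- **Positions:** averaging the top and scene cameras, blue, red and green are each within about 3 mm of their mark centres, against the 13 mm allowed. Lid heights match tubs standing upright on the riser, and the pictures show the pen cup and everything else unmoved.
- **Disagreements:** the two cameras differ from each other by about 4–7 mm per tub, in opposite directions. That is more than the 2 mm calibration alone explains; my colour masks may account for some of it.
- **Black tub:** the last top-camera measurement for black caught only 9 pixels and read 8 mm off. I disregarded it, because the scene camera gave about 4 mm and an earlier wrist picture showed black on its mark.

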